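# Unlatch the rack dock and draw out the tube rack

## Task

Press the black thumb tab of the gate's gravity latch down until you feel the bar meet the soft stop in its catch, and no harder than a light push, so that the bar is lifted over the catch's lip; keep it there and swing the gate wide open (about square to the gateway or farther), never straining the catch. Then draw the tube rack straight out through the gateway and leave it standing upright on the deck, completely outside the dock, with the gate still wide open and the things around undisturbed.

Things in the scene. Friction and masses are not known exactly. Their poses are not given: they have to be found in the camera images.
- dock: Rack dock fixed on the deck: grey base plate 4 mm thick, x -82..86, y -86..92 mm; lane along its y axis, gateway at its +y end. Origin on the deck under the lane's centre, z up. Guide rails beside the rack: x +-30.5..33.5, y -72..64, tops z 13. Back stop at y -72. Latch post x -79..-66, y 74..83, top z 60; hinge post x 66..84, y 72..88, top z 44.
- brackets (a point): Point midway between the two steel hold-down brackets of the dock, at dock (0, -37, 57) mm. They span dock y -58..-16, stand at x +-33.5..36, top z 58.5, and lap 6 mm over the rack's top edges: the rack cannot be lifted there, it must slide out along dock +y.
- hinge (a point): Point on the gate's vertical hinge line, fixed on the dock, at dock (72, 80, 30) mm. The open gate swings over a round bay lid in the deck, 13 mm high; straight out from the gateway the deck is flat and free for 230 mm.
- gate (a joint): Gate angle (rad): 0 shut, grows as the free edge swings out (to dock +y, then +x), stop 2.1. Steel frame 7 mm thick, mid-plane through the hinge line, free edge 124 mm from it; bottom rail z 17..22.5 mm, upper rail z 26.5..32 only from 48 mm off the hinge outward; a pivot stile 83..101 mm from the hinge is 62 mm high. Friction (0.06 N m) keeps it where it is left.
- latch (a joint): Latch bar angle (rad): at 0 it lies level on a rest pin of the gate; it grows as the nose rises and the thumb tab goes down. It clears the catch's lip at an angle between 0.04 and 0.29 that cannot be told beforehand; about 0.03 rad farther it meets the catch's rubber roof. It falls by its own weight when let go (0.12 kg, about 0.2 N at the tab).
- pivot (a point): The latch bar's pivot pin, on the gate and square to it, 92 mm from the hinge line, 52 mm above the deck, 9 mm outside the gate's mid-plane; shut, at dock (-20, 89, 52) mm. The bar's nose reaches 56 mm from it, away from the hinge, into the catch; tail and thumb tab reach 75 mm toward the hinge. A pinched tab rubs in the finger pads as it turns: 3 to 4 N felt before any stop.
- thumb_tab (a point): Grip point of the black thumb tab on the bar's tail: 26 mm wide along the gate, 9 thick, top 14 above and underside 26 mm below this point; 62 mm toward the hinge from the pin, 24 above it; shut and level at dock (42, 89, 76) mm. Axes: x to the hinge, y outward, z up. At 0.25 rad: 16 mm lower, 4 nearer the hinge. Pinch across its thickness from above; the gate's rail is 27 mm below its underside.
- catch: Steel catch plate on the latch post (dock x -79..-66, y 83..85, top z 76; origin = dock's). The keeper in its slot, y 85..100, has a lip outside the bar's nose and a rubber dome as roof over it, 10.9 mm above the lip's top; the bar is 9 mm deep. The keeper is set anywhere within 6 mm up or down: lip top z 50..62. It bears 1.2 times the tab's push; over 15 N on catch or keeper is a fault.
- rack: White tube rack 55 x 137 x 49 mm, in the dock on its 4 mm plate; four capped tubes fast in its closed (-y) half, tops 106 mm above its underside; the half toward the gateway is empty. Origin: centre of the underside; y along it to the gateway, z up. Side rails 24..28 and 44..48 mm up, 54 mm apart outside: grasp across them near y +42 mm. About 0.14 kg.
- plate_rack: White microtube rack 127 x 184 x 33 mm, loose on the deck to the right; origin at the centre of its underside. Leave alone.
- marker: Marker pen 17 x 135 x 16 mm lying on the deck at the right front; origin at the centre of its underside. Leave alone.
- vial_a: Small brown calibrator vial 22 x 22 x 45 mm standing at the left; origin at the centre of its underside. Leave alone.
- vial_b: Second brown calibrator vial 22 x 22 x 45 mm near the first; origin at the centre of its underside. Leave alone.

How it is judged:
By the outcome, as a careful person would: the job done as asked, in the order asked, and still so for the second after the job is handed in, with the robot touching nothing.
It also fails if it takes over 51 s, if anything falls off the work surface, if the arm or the gripper's body presses on something with over 40 N, if the wrist force passes 120 N, or if a joint passes its speed limit or range.

## Robot

A 6-joint arm with a two-finger parallel gripper is mounted at the origin on a cart in front of the work surface, level with it; the furniture and walls round the work are solid. World frame = base frame: x ahead of the robot, y to its left, z up, the work surface at z = 0. Lengths are in m, angles in degrees, forces in N, time in s.
With the tool pointing down it reaches from about 0.25 to 0.725 m from the base axis. Payload 9.7 kg.
Tool frame: the origin (TCP) lies at the very end of the fingers, on their centre line; the grasp point (between the pads) lies 19 mm behind it; z points along the fingers, y is the line along which they close (so a half turn about z gives the same grasp; the last joint's range is limited). The gripper opens to 85 mm and grips with 20 to 120 N. Pads are 22 mm wide; open, the fingers measure 114 mm over their backs; the gripper's body (76 mm by 85 mm) begins 54 mm behind the grasp point. The pads swing forward as they close: fully open they stand 13 mm farther back than shut.
Start: joints at [-65.374, 4.979, 10.078, 95.1, 0, 90], TCP at [0.229, -0.5, 0.207] pointing down, gripper open.
Joint ranges: [-179.16, 179.16], [-48.56, 103.87], [-65.8, 70.77], [-126.05, 130.52], [-82.76, 87.17], [-180, 180]. Speed limits (degrees/s): [127.2, 127.2, 147.25, 180, 180, 180].

## Interface

Orientations are given as [roll, pitch, yaw] about the fixed x, y, z axes, in that order (R = Rz(yaw) Ry(pitch) Rx(roll)).
In Python, from workcell import bot gives the robot as it stands.
- The arm moves only by the tool arm_command, never from a script. Its argument "series" is a list of rows, each a list of 4 numbers: the shift along the tool's x, y, z in m, then the turn about the tool's z in rad. A call has exactly 5 rows; each row is the pose to reach, as a shift and turn from the pose commanded when the call began, along the tool's axes at that moment; what a row does not reach only later rows make up. A row lasts 1/10 s, in which the tool goes at most 50 mm and 8.59 degrees, less where a joint would pass 70% of its speed; a pose out of reach is approached as far as the arm can. A call with a gripper value outside its range is refused whole. "hand" is the finger opening in m, from 0 to 0.0854, set as the call begins (left out, the last holds). The fingers move at their own pace and stop on an object; "grip_force" is the grip in N (left out, the last holds). Time passes only in rows, so rows that repeat a pose let the fingers close, or fill a call up. It gives the time, the measured TCP pose, the force, the opening and the grip force at its end, in the units of the state.
- bot.get_obs(): the state, without advancing time (a new reading comes with each control period).
- bot.camera(name): name is "side" or "top"; returns a dict with "color" (384x512x3 uint8, blue, green, red), "camera_matrix" (3x3 intrinsics, pixels), "xyz" and "orientation" of the camera in the world. Camera axes: x right, y up, looking along -z (the intrinsics and any distortion apply to the point x, -y, -z); pixel columns grow to the right and rows downward; lengths in m; the calibration is good to about 2 mm. A picture is of the moment at which its call begins. There is no depth.
- bot.job_done(): hands the job in; it is judged then, once.
Trained networks look in the newest picture that a camera, given by its name, has taken for a name from the list of things; names that differ only in an ending like _2 or _b are one class to them, and where a whole thing is asked for, a point or a joint stands for the part that bears it (a point fixed in the world has none). Each returns a list of dicts, best first, with "confidence" (0 to 1); they miss things now and then, are a little off and sometimes report something else, mostly with a low value. They report only what shows in the picture. A call takes as long as a camera call.
- bot.find_in(camera, target): "location" ([column, row] in pixels, amid what is visible of it).
- bot.mark_of(camera, target): "location" ([column, row] in pixels: a listed point, or the origin of a listed thing).
The state is a dict: "time": time; "q": joint angles; "qd": joint speeds; "joint_efforts": joint torques, N m; "ee_pos": TCP position; "tcp_rot": TCP orientation; "wrist_force": force on the tool from outside, world axes, zero at the start; "torque": the same for the moment, N m; "opening": finger opening in m; "grasp_force": force on a finger pad.
Only numpy, scipy, OpenCV 4.12 (cv2) and the standard library are available. Lean on these libraries where they do the work, as an engineer would, in place of code of your own. Each camera call takes 0.05 s, during which the arm holds its last target. There are 200 camera calls.

## Working session

There is one attempt and no reset: what is moved stays moved. The work goes in short steps, Python scripts to look and compute and a tool call to move; the robot and the scene stay as the last step left them, time stands still between calls to the robot, and variables do not carry over. Pictures are saved under pics/ and viewed, at most 11 in all, crops included, and the job is handed in when it is done.

Besides the shell and the picture viewer there is one more tool, called after "Emit:" as name([rows], argument=value, ...), one row to a line, values as JSON. arm_command: Moves the arm, as the interface text tells. Its arguments: {"type":"object","properties":{"series":{"type":"array"},"hand":{"type":"number"},"grip_force":{"type":"number"}},"required":["series"]}

```bash
mkdir -p pics; ls; cat > h.py <<'E'
import numpy as np, cv2
from scipy.spatial.transform import Rotation as R
from workcell import bot
def snap(n,f=None):
    c=bot.camera(n)
    if f: cv2.imwrite('pics/'+f,c['color'])
    return c
E
python3 - <<'E'
from h import *
o=bot.get_obs(); print(o)
for n in('top','side'):
    c=snap(n,n+'0.png'); print({k:(v if k!='color' else v.shape) for k,v in c.items()})
    for t in('dock','brackets','hinge','pivot','thumb_tab','catch','rack','plate_rack','marker','vial_a'):
        print(n,t,[(np.round(d['location'],1).tolist(),round(d['confidence'],2)) for d in bot.mark_of(n,t)[:3]])
E
```

```text
pics
{'time': 0.0, 'q': array([-6.53732462e+01,  5.01117535e+00,  1.00351244e+01,  9.51002811e+01,
        3.87015078e-04,  8.99999073e+01]), 'qd': array([-0.09405351,  0.05815576, -0.03742957,  0.03689337,  0.06835957,
       -0.0005763 ]), 'joint_efforts': array([ 2.22217066e-03, -5.20387745e+01,  4.64806902e+01,  1.63781794e-02,
        1.90943103e-05, -1.01377458e-05]), 'ee_pos': array([ 0.22908032, -0.49973315,  0.20648838]), 'tcp_rot': array([-1.79923668e+02, -3.87138219e-04,  2.46268460e+01]), 'wrist_force': array([-0.65832413, -0.17712907, -0.12540542]), 'torque': array([-0.00551576,  0.02900942,  0.04348641]), 'grasp_force': 0.0, 'opening': 0.08534851895243419}
{'color': (384, 512, 3), 'camera_matrix': array([[483.10667223,   0.        , 254.33544605],
       [  0.        , 483.10667223, 192.54594088],
       [  0.        ,   0.        ,   1.        ]]), 'xyz': array([0.2393671 , 0.05653954, 1.68241343]), 'orientation': array([  8.95564917,  -0.5336341 , -88.97823629])}
top dock [([282.0, 197.5], 0.7)]
top brackets [([291.6, 193.3], 0.77)]
top hinge [([256.4, 178.6], 0.9)]
t
[... 292 characters left out ...]
], 0.41)]
{'color': (384, 512, 3), 'camera_matrix': array([[355.90408356,   0.        , 261.68832523],
       [  0.        , 355.90408356, 193.17628463],
       [  0.        ,   0.        ,   1.        ]]), 'xyz': array([0.18088631, 0.98785499, 0.54509994]), 'orientation': array([  65.32599729,    0.95194858, -161.40273114])}
side dock [([274.8, 203.3], 0.75)]
side brackets [([273.3, 184.4], 0.8)]
side hinge [([248.5, 205.5], 0.74)]
side pivot [([282.4, 202.6], 0.61)]
side thumb_tab [([260.0, 196.4], 0.71)]
side catch []
side rack [([274.5, 202.0], 0.97)]
side plate_rack [([280.4, 175.3], 0.68)]
side marker [([307.6, 176.9], 0.44)]
side vial_a [([201.4, 296.6], 0.63), ([221.9, 282.8], 0.47)]
```

View images.

```bash
cat >> h.py <<'E'
from scipy.optimize import least_squares
def proj(c,P):
    P=np.atleast_2d(P); Rw=R.from_euler('xyz',c['orientation'],degrees=True).as_matrix()
    p=(P-c['xyz'])@Rw; p=p*[1,-1,-1]; q=p@c['camera_matrix'].T
    return q[:,:2]/q[:,2:]
def ray(c,uv,z):
    Rw=R.from_euler('xyz',c['orientation'],degrees=True).as_matrix()
    d=np.linalg.inv(c['camera_matrix'])@[uv[0],uv[1],1]; d=Rw@(d*[1,-1,-1])
    return c['xyz']+d*(z-c['xyz'][2])/d[2]
PTS={'dock':(0,0,0),'brackets':(0,-37,57),'hinge':(72,80,30),'pivot':(-20,89,52),'thumb_tab':(42,89,76)}
def d2w(p,P):
    P=np.atleast_2d(P)/1000.; c,s=np.cos(p[2]),np.sin(p[2])
    return np.c_[p[0]+c*P[:,0]-s*P[:,1],p[1]+s*P[:,0]+c*P[:,1],P[:,2]]
E
python3 - <<'E'
from h import *
obs=[];C={}
for n in('top','side'):
    C[n]=c=snap(n)
    for t in PTS:
        m=bot.mark_of(n,t)
        if m: obs.append((c,PTS[t],m[0]['location'],n+' '+t)); print(n,t,np.round(ray(c,m[0]['location'],PTS[t][2]/1000),4))
f=lambda p:np.concatenate([proj(c,d2w(p,P))[0]-uv for c,P,uv,_ in obs])
best=min((least_squares(f,[.4,0,a],loss='soft_l1') for a in np.arange(-3,3.1,1)),key=lambda r:r.cost)
print(best.x,np.degrees(best.x[2]),best.cost)
for o,r in zip(obs,f(best.x).reshape(-1,2)): print(o[3],r.round(1))
# overlay crops
p=best.x
box=lambda x0,x1,y0,y1,z:[(x0,y0,z),(x1,y0,z),(x1,y1,z),(x0,y1,z)]
ims=[]
for n in C:
    im=cv2.resize(C[n]['color'],None,fx=4,fy=4,interpolation=cv2.INTER_CUBIC)
    raw=im.copy()
    for b in (box(-82,86,-86,92,4),box(-79,-66,74,83,60),box(66,84,72,88,44)):
        q=((proj(C[n],d2w(p,b))+.5)*4).astype(int); cv2.polylines(im,[q],True,(0,0,255),1)
    u,v=(proj(C[n],d2w(p,(0,0,30)))[0]*4).astype(int)
    y0=max(0,v-300);x0=max(0,u-400); print(n,'crop origin',x0/4,y0/4)
    cv2.imwrite(f'pics/{n}1.png',im[y0:y0+600,x0:x0+800])
both=np.hstack([C['top']['color'],C['side']['color']]); cv2.imwrite('pics/both.png',cv2.resize(both,(800,300),interpolation=cv2.INTER_AREA))
np.save('dock.npy',p)
E
```

```text
top dock [ 0.49   -0.0486  0.    ]
top brackets [ 0.506  -0.0824  0.057 ]
top hinge [0.5425 0.0397 0.03  ]
top pivot [0.4494 0.0357 0.052 ]
top thumb_tab [0.5151 0.0321 0.076 ]
side dock [ 0.4953 -0.0603  0.    ]
side hinge [0.5554 0.0357 0.03  ]
side pivot [0.449  0.0082 0.052 ]
side thumb_tab [ 0.507  -0.1506  0.076 ]
[ 0.49315073 -0.05548199  0.25693873] 14.721505008689867 52.59886534341106
top dock [ 2.  -0.9]
top brackets [2.6 1. ]
top hinge [-0.1  0. ]
top pivot [ 3.  -0.5]
top thumb_tab [-2.7  1.1]
side dock [0.2 0.7]
side hinge [3.3 1.1]
side pivot [-2.2  2.2]
side thumb_tab [-18.4  21.7]
top crop origin 183.5 120.0
side crop origin 175.0 122.0
```

View pics/both.png

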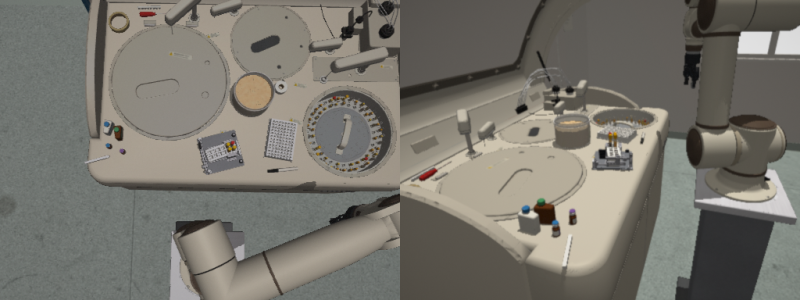

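View pics/top1.png

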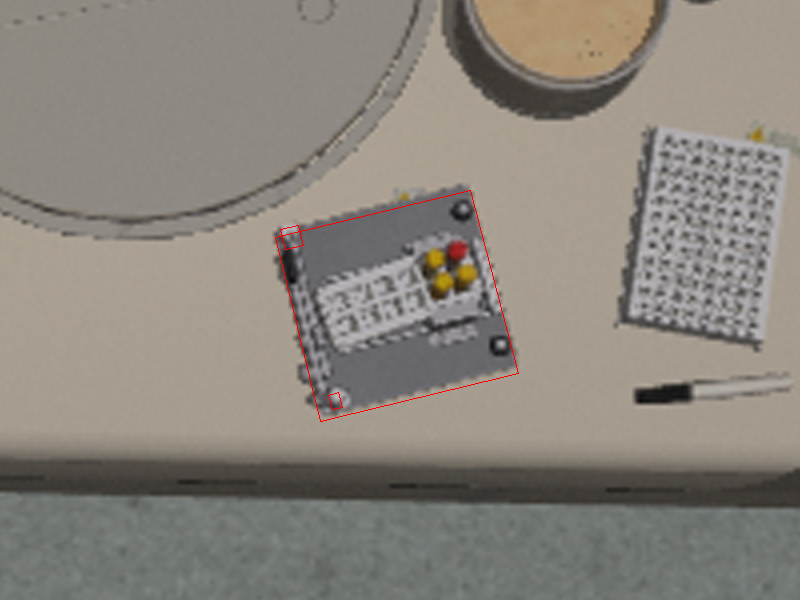

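View pics/side1.png

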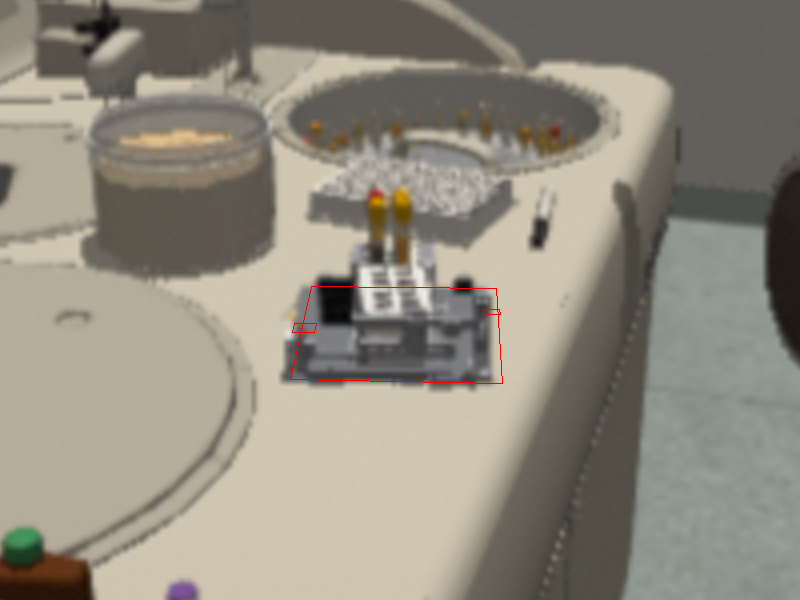

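```bash
python3 - <<'E'
from h import *
p0=np.load('dock.npy'); C={};obs=[]
for k in range(4):
  for n in('top','side'):
    C[n]=c=snap(n)
    for t in PTS:
        m=bot.mark_of(n,t)
        if m and m[0]['confidence']>.4: obs.append((c,PTS[t],m[0]['location'],n+' '+t))
for S in(('top','side'),('top',),('side',)):
    O=[o for o in obs if o[3].split()[0] in S]
    f=lambda p:np.concatenate([proj(c,d2w(p,P))[0]-uv for c,P,uv,_ in O])
    r=least_squares(f,p0,loss='soft_l1'); print(S,r.x.round(4),np.degrees(r.x[2]).round(2),len(O),r.cost.round(1))
    if len(S)==2: pm=r.x
# edge fit
def mk(c):
    g=cv2.GaussianBlur(c['color'],(0,0),.8).astype(float); 
    return sum(np.hypot(cv2.Sobel(g[...,i],cv2.CV_64F,1,0),cv2.Sobel(g[...,i],cv2.CV_64F,0,1)) for i in range(3))
G={n:mk(C[n]).astype(np.float32) for n in C}
t=np.linspace(.03,.97,60)[:,None]
seg=lambda a,b:np.array(a)*(1-t)+np.array(b)*t
E={'top':np.vstack([seg((86,-86,4),(86,92,4)),seg((-82,-86,4),(86,-86,4)),seg((-82,-86,4),(-82,80,4))]),
   'side':np.vstack([seg((-82,92,0),(86,92,0)),seg((86,92,0),(86,-60,0)),seg((-82,92,0),(-82,-40,0))])}
def score(p,S):
    s=0
    for n in S:
        q=proj(C[n],d2w(p,E[n])).astype(np.float32)
        s+=cv2.remap(G[n],q[:,0].reshape(-1,1),q[:,1].reshape(-1,1),cv2.INTER_LINEAR).mean()
    return s
from scipy.optimize import differential_evolution
for S in(('top',),('side',),('top','side')):
    r=differential_evolution(lambda p:-score(p,S),[(pm[0]-.01,pm[0]+.01),(pm[1]-.01,pm[1]+.01),(pm[2]-.06,pm[2]+.06)],seed=1,tol=1e-6)
    print('edge',S,r.x.round(4),np.degrees(r.x[2]).round(2),-r.fun)
print(bot.get_obs()['time'])
E
```

```text
('top', 'side') [ 0.4953 -0.0553  0.246 ] 14.1 40 192.2
('top',) [ 0.4935 -0.0539  0.2301] 13.18 20 159.1
('side',) [ 0.4992 -0.0599  0.2758] 15.8 20 27.6
edge ('top',) [ 0.4963 -0.0474  0.2777] 15.91 387.6333312988281
edge ('side',) [ 0.5008 -0.0554  0.2357] 13.51 752.347900390625
edge ('top', 'side') [ 0.5003 -0.0545  0.2553] 14.63 1098.1097412109375
4.1
```

```bash
python3 - <<'E'
from h import *
A=[]
box=lambda x0,x1,y0,y1,z:[(x0,y0,z),(x1,y0,z),(x1,y1,z),(x0,y1,z)]
for n,cen in(('top',(285,195)),('side',(273,203))):
    c=snap(n); im=cv2.resize(c['color'],None,fx=7,fy=7,interpolation=cv2.INTER_CUBIC)
    for p,col in(((.5003,-.0545,.2553),(0,0,255)),((.4953,-.0553,.246),(0,255,0))):
      for b in (box(-82,86,-86,92,4),box(-79,-66,74,83,60),box(66,84,72,88,44),box(29,55,84.5,93.5,90)):
        cv2.polylines(im,[((proj(c,d2w(p,b))+.5)*7).round().astype(int)],True,col,1)
    u,v=cen[0]*7,cen[1]*7; A.append(im[v-230:v+230,u-200:u+200])
cv2.imwrite('pics/ov.png',np.hstack(A))
E
```

```text
(no output)
```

View pics/ov.png

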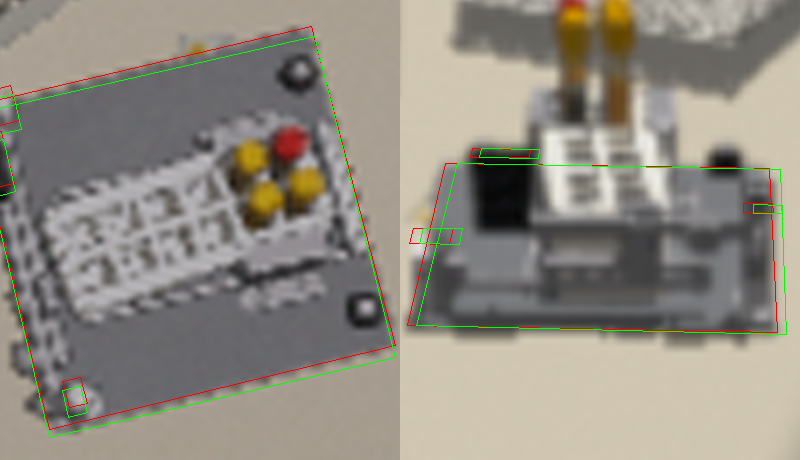

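```bash
echo "DP=(.5003,-.0545,.2553)" >> h.py; cat >> h.py <<'E'
def go(dx,dy,z,dyaw=0,ref=None):
    "shift/turn in tool axes to dock xy mm, world z m, yaw = dock yaw + dyaw deg"
    o=bot.get_obs(); w=d2w(DP,(dx,dy,0))[0]; w[2]=z
    M=R.from_euler('xyz',o['tcp_rot'],degrees=True).as_matrix()
    dy_=(np.degrees(DP[2])+dyaw-o['tcp_rot'][2]+180)%360-180
    print('t',round(o['time'],2),'tcp',o['ee_pos'].round(4),o['tcp_rot'].round(1),'F',o['wrist_force'].round(1),'open',round(o['opening'],4))
    print('world',w.round(4),'shift',(M.T@(w-o['ee_pos'])).round(4),'turn',round(-np.radians(dy_),4))
E
python3 -c "
from h import *
go(42,89,.13)"
```

```text
t 4.2 tcp [ 0.2292 -0.5     0.2072] [180.   -0.   24.6] F [ 0.2 -0.5  0.3] open 0.0855
world [0.5185 0.0422 0.13  ] shift [ 0.4889 -0.3724  0.0772] turn 0.1744
```

Emit:
arm_command([
  [0.038,-0.029,0,0.02],
  [0.076,-0.057,0,0.04],
  [0.114,-0.087,0,0.06],
  [0.152,-0.116,0,0.08],
  [0.19,-0.145,0,0.1],
], hand=0.045, grip_force=20)

```text
time: 4.7
ee_pos: [0.3419, -0.2873, 0.2073]
tcp_rot: [180.0, -0.0, 18.8]
wrist_force: [0.9, -1.2, 0.3]
opening: 0.0451
grasp_force: 0.0
```

```bash
python3 -c "
from h import *
go(42,89,.13)"
```

```text
t 4.7 tcp [ 0.3419 -0.2873  0.2073] [180.   -0.   18.8] F [ 0.9 -1.2  0.3] open 0.0451
world [0.5185 0.0422 0.13  ] shift [ 0.2734 -0.255   0.0773] turn 0.0731
```

Emit:
arm_command([
  [0.034,-0.032,0,0.02],
  [0.068,-0.064,0,0.04],
  [0.102,-0.096,0,0.06],
  [0.136,-0.128,0,0.07],
  [0.17,-0.159,0,0.073],
])

```text
time: 5.2
ee_pos: [0.4514, -0.0816, 0.2075]
tcp_rot: [180.0, -0.0, 14.7]
wrist_force: [0.9, -1.5, 0.1]
opening: 0.045
grasp_force: 0.0
```

```bash
python3 -c "
from h import *
go(42,89,.125)"
```

```text
t 5.2 tcp [ 0.4514 -0.0816  0.2075] [180.   -0.   14.7] F [ 0.9 -1.5  0.1] open 0.045
world [0.5185 0.0422 0.125 ] shift [ 0.0962 -0.1027  0.0825] turn 0.0013
```

Emit:
arm_command([
  [0.032,-0.034,0.02,0],
  [0.064,-0.068,0.04,0],
  [0.094,-0.1,0.06,0],
  [0.096,-0.103,0.08,0],
  [0.096,-0.103,0.082,0],
])

```text
time: 5.7
ee_pos: [0.5164, 0.0417, 0.1224]
tcp_rot: [-180.0, 0.3, 14.9]
wrist_force: [-1.0, -0.7, 0.6]
opening: 0.0449
grasp_force: 0.0
```

```bash
python3 - <<'E'
from h import *
go(42,89,.06)
A=[]
for n,cen in(('top',(258,192)),('side',(265,195))):
    c=snap(n); im=cv2.resize(c['color'],None,fx=8,fy=8,interpolation=cv2.INTER_CUBIC)
    u,v=cen[0]*8,cen[1]*8; A.append(im[v-260:v+260,u-200:u+200])
cv2.imwrite('pics/ap.png',np.hstack(A))
E
```

```text
t 5.7 tcp [0.5164 0.0417 0.1224] [-180.     0.3   14.9] F [-1.  -0.7  0.6] open 0.0449
world [0.5185 0.0422 0.06  ] shift [0.0024 0.0001 0.0624] turn 0.004
```

View pics/ap.png

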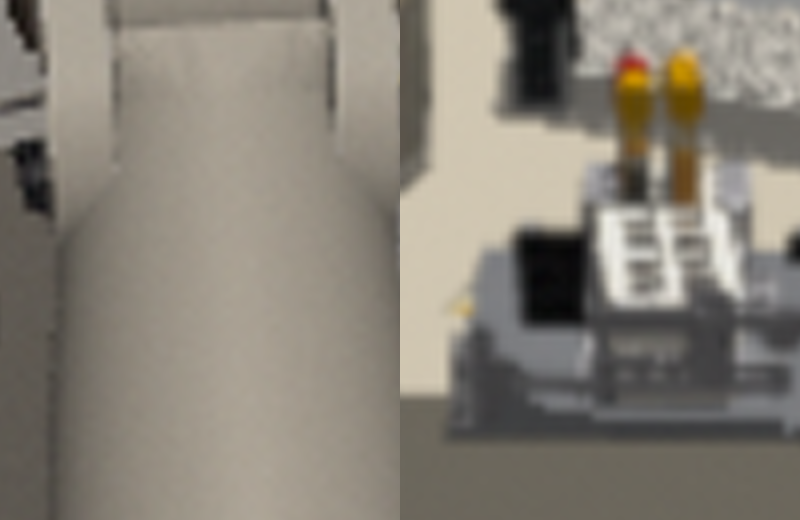

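Emit:
arm_command([
  [0.002,0,0.015,0],
  [0.002,0,0.03,0],
  [0.002,0,0.045,0],
  [0.002,0,0.056,0],
  [0.002,0,0.06,0],
])

```text
time: 6.3
ee_pos: [0.5185, 0.0407, 0.0634]
tcp_rot: [-180.0, 0.1, 14.7]
wrist_force: [0.1, -0.1, 0.3]
opening: 0.0448
grasp_force: 0.0
```

```bash
python3 - <<'E'
from h import *
go(42,89,.06)
c=snap('side');im=cv2.resize(c['color'],None,fx=8,fy=8,interpolation=cv2.INTER_CUBIC)
u,v=265*8,195*8; im=im[v-260:v+260,u-300:u+300].copy()
for y in(84.5,93.5):
  q=((proj(c,d2w(DP,[(29,y,90),(55,y,90),(55,y,50),(29,y,50)]))+.5)*8-[u-300,v-260]).round().astype(int)
  cv2.polylines(im,[q],True,(0,0,255) if y<90 else (0,255,0),1)
cv2.imwrite('pics/dn.png',im)
E
```

```text
t 6.3 tcp [0.5185 0.0407 0.0634] [-1.80e+02  1.00e-01  1.47e+01] F [ 0.1 -0.1  0.3] open 0.0448
world [0.5185 0.0422 0.06  ] shift [ 0.0003 -0.0015  0.0034] turn 0.0011
```

View pics/dn.png

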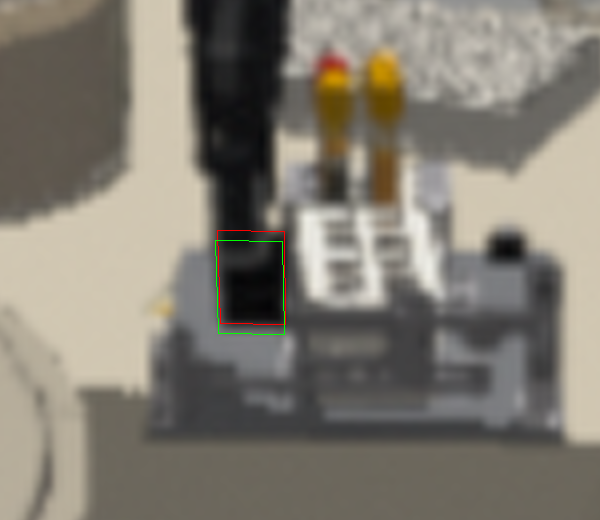

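Emit:
arm_command([
  [0,-0.0015,0.0035,0],
  [0,-0.0015,0.0035,0],
  [0,-0.0015,0.0035,0],
  [0,-0.0015,0.0035,0],
  [0,-0.0015,0.0035,0],
], hand=0.02)

```text
time: 6.85
ee_pos: [0.5193, 0.0425, 0.062]
tcp_rot: [180.0, -0.0, 14.7]
wrist_force: [0.3, 0.3, -0.7]
opening: 0.02
grasp_force: 0.0
```

Emit:
arm_command([
  [0,0,0,0],
  [0,0,0,0],
  [0,0,0,0],
  [0,0,0,0],
  [0,0,0,0],
], hand=0.0, grip_force=20)

```text
time: 7.35
ee_pos: [0.5192, 0.0426, 0.0618]
tcp_rot: [-180.0, -0.0, 14.7]
wrist_force: [0.5, 2.7, 1.1]
opening: 0.0076
grasp_force: 21.9
```

Emit:
arm_command([
  [0.0003,-0.0003,0.001,0],
  [0.0007,-0.0006,0.002,0],
  [0.0007,-0.0006,0.002,0],
  [0.0007,-0.0006,0.002,0],
  [0.0007,-0.0006,0.002,0],
])

```text
time: 7.85
ee_pos: [0.52, 0.0431, 0.06]
tcp_rot: [180.0, -0.1, 14.7]
wrist_force: [3.4, 0.3, 4.4]
opening: 0.0076
grasp_force: 22.3
```

Emit:
arm_command([
  [0.0005,0,0.001,0],
  [0.001,0,0.002,0],
  [0.001,0,0.002,0],
  [0.001,0,0.002,0],
  [0.001,0,0.002,0],
])

```text
time: 8.35
ee_pos: [0.521, 0.0434, 0.0579]
tcp_rot: [180.0, -0.0, 14.7]
wrist_force: [5.2, 0.3, 5.3]
opening: 0.0079
grasp_force: 22.6
```

Emit:
arm_command([
  [0.001,0,0.0005,0],
  [0.0015,0,0.001,0],
  [0.002,0,0.0015,0],
  [0.002,0,0.002,0],
  [0.002,0,0.002,0],
])

```text
time: 8.85
ee_pos: [0.5223, 0.0439, 0.0554]
tcp_rot: [-180.0, 0.0, 14.7]
wrist_force: [0.9, -0.7, 2.9]
opening: 0.0081
grasp_force: 22.5
```

Emit:
arm_command([
  [0.0004,0,0.001,0],
  [0.0008,0,0.002,0],
  [0.0008,0,0.002,0],
  [0.0008,0,0.002,0],
  [0.0008,0,0.002,0],
])

```text
time: 9.35
ee_pos: [0.5232, 0.0442, 0.0537]
tcp_rot: [-180.0, 0.0, 14.7]
wrist_force: [1.1, -0.9, 2.0]
opening: 0.0076
grasp_force: 22.6
```

Emit:
arm_command([
  [0.0004,0,0.001,0],
  [0.0007,0,0.002,0],
  [0.0007,0,0.002,0],
  [0.0007,0,0.002,0],
  [0.0007,0,0.002,0],
])

```text
time: 9.85
ee_pos: [0.5241, 0.0444, 0.0518]
tcp_rot: [-180.0, -0.0, 14.7]
wrist_force: [2.2, -0.6, 3.6]
opening: 0.0079
grasp_force: 22.6
```

Emit:
arm_command([
  [0.0004,0,0.001,0],
  [0.0007,0,0.0018,0],
  [0.0007,0,0.0018,0],
  [0.0007,0,0.0018,0],
  [0.0007,0,0.0018,0],
])

```text
time: 10.35
ee_pos: [0.5248, 0.0446, 0.05]
tcp_rot: [180.0, -0.0, 14.7]
wrist_force: [3.7, -0.4, 4.1]
opening: 0.0079
grasp_force: 22.8
```

Emit:
arm_command([
  [0.0005,0,0.001,0],
  [0.001,0,0.0018,0],
  [0.001,0,0.0018,0],
  [0.001,0,0.0018,0],
  [0.001,0,0.0018,0],
])

```text
time: 10.85
ee_pos: [0.5253, 0.0447, 0.0485]
tcp_rot: [180.0, 0.0, 14.7]
wrist_force: [-0.2, -1.0, 8.1]
opening: 0.0082
grasp_force: 23.3
```

Emit:
arm_command([
  [0.0003,-0.0007,-0.0003,0.03],
  [0.0006,-0.0013,-0.0003,0.06],
  [0.0009,-0.002,-0.0003,0.09],
  [0.0012,-0.0026,-0.0003,0.12],
  [0.0012,-0.0026,-0.0003,0.12],
])

```text
time: 11.35
ee_pos: [0.5255, 0.0451, 0.0484]
tcp_rot: [179.7, 0.1, 7.7]
wrist_force: [0.1, -14.3, 7.1]
opening: 0.0081
grasp_force: 35.3
```

```bash
python3 - <<'E'
from h import *
c=snap('side','sw.png');o=bot.get_obs();print(o['wrist_force'].round(1),o['torque'].round(2),o['ee_pos'].round(4))
im=cv2.resize(c['color'],None,fx=8,fy=8,interpolation=cv2.INTER_CUBIC)
u,v=265*8,195*8; cv2.imwrite('pics/sw.png',im[v-260:v+260,u-300:u+300])
E
```

```text
[ -0.4 -14.1   8.4] [-2.94  0.3   0.59] [0.5255 0.0452 0.0484]
```

View pics/sw.png

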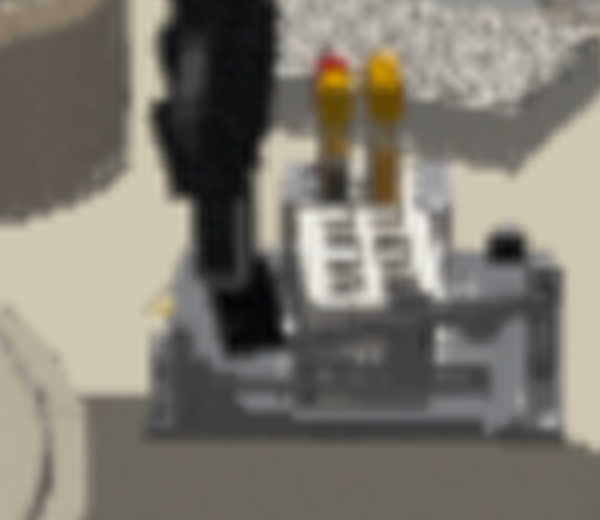

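Emit:
arm_command([
  [-0.0003,0.0007,0,-0.03],
  [-0.0006,0.0013,0,-0.06],
  [-0.0009,0.0019,0,-0.09],
  [-0.0009,0.0027,0,-0.12],
  [-0.0009,0.0027,0,-0.12],
])

```text
time: 11.9
ee_pos: [0.5253, 0.0447, 0.0487]
tcp_rot: [-180.0, 0.0, 14.8]
wrist_force: [-0.4, -0.7, 6.8]
opening: 0.0079
grasp_force: 23.2
```

```bash
python3 - <<'E'
from h import *
go(42,89,.06)
for k in range(3):
  snap('side');o=bot.get_obs();print(o['wrist_force'].round(1),o['torque'].round(2),o['ee_pos'].round(4),o['grasp_force'])
E
```

```text
t 11.9 tcp [0.5253 0.0447 0.0487] [-180.     0.    14.8] F [-0.4 -0.7  6.8] open 0.0079
world [0.5185 0.0422 0.06  ] shift [-0.0072  0.0007 -0.0113] turn 0.0023
[ 0.1 -1.3  8.1] [-0.12  0.11  0.01] [0.5253 0.0447 0.0486] 23.205989599227905
[ 0.7 -0.4  6.5] [-0.19  0.11  0.01] [0.5253 0.0447 0.0487] 23.205281496047974
[ 0.7 -0.2  7. ] [-0.15  0.15 -0.01] [0.5253 0.0447 0.0486] 23.204844295978546
```

Emit:
arm_command([
  [0,0,0.0004,0],
  [0,0,0.0008,0],
  [0,0,0.0008,0],
  [0,0,0.0008,0],
  [0,0,0.0008,0],
])

```text
time: 12.55
ee_pos: [0.5255, 0.0448, 0.0482]
tcp_rot: [180.0, -0.0, 14.7]
wrist_force: [-0.2, -0.0, 9.0]
opening: 0.0079
grasp_force: 23.5
```

Emit:
arm_command([
  [0,0,-0.0008,0],
  [0,0,-0.0014,0],
  [0,0,-0.0014,0],
  [0,0,-0.0014,0],
  [0,0,-0.0014,0],
])

```text
time: 13.05
ee_pos: [0.5253, 0.0447, 0.0489]
tcp_rot: [180.0, 0.0, 14.7]
wrist_force: [-0.2, -1.3, 4.8]
opening: 0.0082
grasp_force: 23.1
```

Emit:
arm_command([
  [0.0001,-0.0003,0,0.015],
  [0.0003,-0.0007,0,0.03],
  [0.0004,-0.001,0,0.045],
  [0.0006,-0.0013,0,0.06],
  [0.0006,-0.0013,0,0.06],
])

```text
time: 13.55
ee_pos: [0.5254, 0.0449, 0.0487]
tcp_rot: [179.9, 0.1, 11.2]
wrist_force: [0.2, -7.9, 4.8]
opening: 0.0081
grasp_force: 26.7
```

```bash
python3 - <<'E'
from h import *
for k in range(3):
  snap('side');o=bot.get_obs();print(o['wrist_force'].round(1),o['torque'].round(2),o['ee_pos'].round(4),o['tcp_rot'].round(1),o['grasp_force'])
E
```

```text
[ 0.1 -7.5  4.7] [-1.63  0.14  0.33] [0.5254 0.0449 0.0488] [1.799e+02 1.000e-01 1.120e+01] 26.655235786456615
[ 1.  -7.6  4.7] [-1.6  0.2  0.4] [0.5254 0.0449 0.0487] [1.799e+02 1.000e-01 1.120e+01] 26.645066610071808
[-0.7 -7.1  5.4] [-1.65  0.16  0.36] [0.5254 0.0449 0.0487] [1.799e+02 1.000e-01 1.120e+01] 26.641998812556267
```

Emit:
arm_command([
  [-0.0001,0.0003,0,-0.015],
  [-0.0003,0.0007,0,-0.03],
  [-0.0004,0.001,0,-0.045],
  [-0.0006,0.0013,0,-0.06],
  [-0.0006,0.0013,0,-0.06],
])

```text
time: 14.2
ee_pos: [0.5253, 0.0448, 0.0489]
tcp_rot: [-180.0, 0.0, 14.7]
wrist_force: [0.4, -0.5, 5.4]
opening: 0.0078
grasp_force: 23.1
```

```bash
cat >> h.py <<'E'
def bar(phi,P):
    "points given (toward hinge, outward, up) from pin, rotated by phi"
    P=np.array(P,float); c,s=np.cos(phi),np.sin(phi)
    return np.c_[-20+P[:,0]*c+P[:,2]*s, 89+P[:,1], 52+P[:,2]*c-P[:,0]*s]
E
python3 - <<'E'
from h import *
c=snap('side');S=11;o0=np.array([240,178]);o=bot.get_obs();print(o['wrist_force'].round(1),o['ee_pos'].round(4))
im=cv2.resize(c['color'],None,fx=S,fy=S,interpolation=cv2.INTER_CUBIC)
im=im[o0[1]*S:(o0[1]+53)*S,o0[0]*S:(o0[0]+70)*S].copy()
for phi,col in((.15,(0,255,0)),(.2,(0,0,255)),(.25,(255,100,0))):
  for P in([(49,4.5,38),(75,4.5,38),(75,4.5,-2),(49,4.5,-2)],[(-56,4.5,4.5),(49,4.5,4.5)]):
    q=((proj(c,d2w(DP,bar(phi,P)))+.5)*S-o0*S).round().astype(int); cv2.polylines(im,[q],len(P)>2,col,1)
im=cv2.convertScaleAbs(im,alpha=1.6,beta=10)
cv2.imwrite('pics/bar.png',im)
E
```

```text
[-0.  -0.7  5.5] [0.5253 0.0448 0.0489]
```

View pics/bar.png

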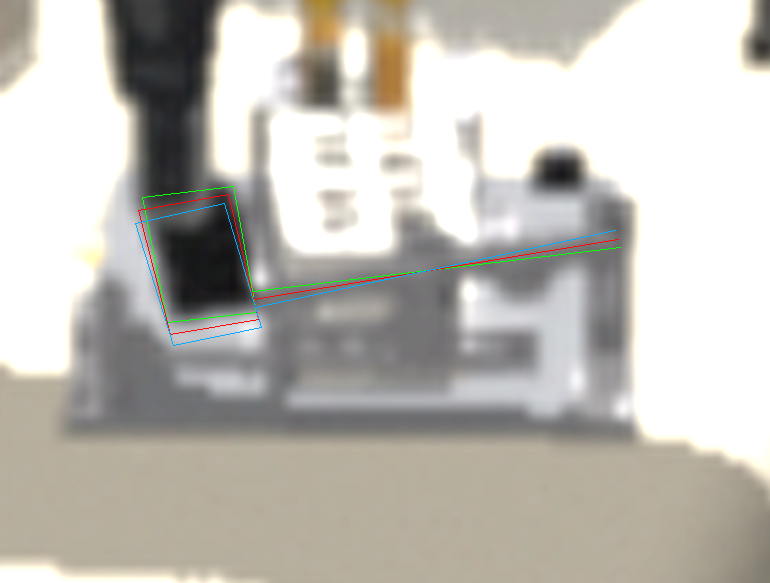

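Emit:
arm_command([
  [0,0,0,0],
  [0,0,0,0],
  [-0.003,0,-0.003,0],
  [-0.007,0,-0.006,0],
  [-0.01,0,-0.009,0],
], hand=0.022)

```text
time: 14.75
ee_pos: [0.5153, 0.0422, 0.0582]
tcp_rot: [-180.0, 0.0, 14.7]
wrist_force: [-0.7, 1.1, 0.6]
opening: 0.0222
grasp_force: 0.0
```

Emit:
arm_command([
  [0,0,0,0],
  [0,0,0,0],
  [0,0,0,0],
  [0,0,0,0],
  [0,0,0,0],
], hand=0.0, grip_force=20)

```text
time: 15.25
ee_pos: [0.516, 0.0423, 0.0581]
tcp_rot: [180.0, -0.0, 14.7]
wrist_force: [1.0, 0.3, 1.6]
opening: 0.0079
grasp_force: 25.3
```

```bash
python3 - <<'E'
from h import *
go(39,89.7,.058)
c=snap('side');S=8;o0=np.array([240,160])
im=cv2.resize(c['color'],None,fx=S,fy=S,interpolation=cv2.INTER_CUBIC)
im=im[o0[1]*S:(o0[1]+60)*S,o0[0]*S:(o0[0]+70)*S].copy()
cv2.imwrite('pics/re.png',im)
# dark column profile: finger rows vs tab rows
g=c['color'].max(2)
for r in range(178,210,2): print(r,''.join('#' if v<45 else ('+' if v<80 else '.') for v in g[r,245:285]))
E
```

```text
t 15.25 tcp [0.516  0.0423 0.0581] [180.   -0.   14.7] F [1.  0.3 1.6] open 0.0079
world [0.5154 0.0421 0.058 ] shift [-0.0007 -0.      0.0001] turn 0.0015
178 ........+#########......................
180 .........########.......................
182 .........########.......................
184 ..........+#####+......+++..............
186 ...........#####+......+#+..............
188 ...........#####+.+.....................
190 ...........#####+++.....................
192 ..........+#####+++.....................
194 .........++++++++#+.....................
196 ..........########+.....................
198 ..........########++....................
200 ..........########.+............++++....
202 ..........+#######++++++++++++++++++++++
204 ....++..............+..........++++++...
206 ....++..............+..........+++++....
208 ...++++++...........+++++++++++++++++...
```

Emit:
arm_command([
  [0.0008,0,0.002,0],
  [0.0015,0,0.004,0],
  [0.0021,0,0.006,0],
  [0.0026,0,0.008,0],
  [0.0026,0,0.008,0],
])

```text
time: 15.8
ee_pos: [0.5197, 0.0432, 0.0505]
tcp_rot: [180.0, -0.2, 14.7]
wrist_force: [4.7, 1.4, 5.4]
opening: 0.0078
grasp_force: 26.3
```

Emit:
arm_command([
  [0.0003,0,0.001,0],
  [0.0005,0,0.002,0],
  [0.0005,0,0.002,0],
  [0.0005,0,0.002,0],
  [0.0005,0,0.002,0],
])

```text
time: 16.3
ee_pos: [0.5203, 0.0434, 0.0488]
tcp_rot: [180.0, -0.2, 14.7]
wrist_force: [5.6, 1.2, 6.8]
opening: 0.0079
grasp_force: 26.5
```

Emit:
arm_command([
  [0.0005,0,0.0005,0],
  [0.001,0,0.001,0],
  [0.001,0,0.001,0],
  [0.001,0,0.001,0],
  [0.001,0,0.001,0],
])

```text
time: 16.8
ee_pos: [0.5208, 0.0435, 0.0475]
tcp_rot: [180.0, -0.1, 14.7]
wrist_force: [4.7, 0.5, 5.7]
opening: 0.0078
grasp_force: 26.5
```

```bash
python3 - <<'E'
from h import *
F=[]
for k in range(4):
  c=snap('side');o=bot.get_obs();F.append(np.r_[o['wrist_force'],o['torque'],o['ee_pos']*1000])
print(np.mean(F,0).round(2))
g=c['color'].max(2)
for r in range(188,214): print(r,''.join('#' if v<45 else ('+' if v<80 else '.') for v in g[r,245:305]))
E
```

```text
[ 4.4500e+00  1.0900e+00  4.8300e+00  1.1000e-01 -6.5000e-01  2.0000e-02
  5.2082e+02  4.3540e+01  4.7500e+01]
188 .........#####+.............................................
189 .........+####+.............................................
190 .........+####+.............................................
191 .........+####+.............................................
192 .........+####+.............................++++............
193 .........+####+.............................###+............
194 .........+####++..+........................+####............
195 .........+####+++.+...........................+.............
196 .........+####+++++...............................+.........
197 .........+##+++##++..............................+++........
198 .........+++++###++..............................+++........
199 .........+#######+.+.............................+++........
200 .........+#######+.+............++++...........+++++........
201 .........+#######+.+...........+++++...+++++++++++++........
202 ..........#######+.............++++++++++++++...++++........
203 ..........########..+...+++++++++++++...+++++....++.........
204 ....++....+#######++++++++++++++++++.....+++.....++.........
205 ....++....+####++++++++........+++++.............+++........
206 ....++.....++.......++.........+++++.............+++........
207 ....+++.............+++......+++++++.............+++........
208 ....+++++...........+++++++++++++++++....+.......+++........
209 ...+++++++++........++++++..+++++++++...+++......+++........
210 ....++++++++++.....++++++++++++++++++.+++++.................
211 ....+++++++++......++++...+++++++++++.......................
212 ....+++++++++.......++.......+..++..........................
213 ..+.+++++++++++....++++.....................................
```

Emit:
arm_command([
  [0.0004,0,0.0006,0],
  [0.0007,0,0.0012,0],
  [0.0007,0,0.0012,0],
  [0.0007,0,0.0012,0],
  [0.0007,0,0.0012,0],
])

```text
time: 17.5
ee_pos: [0.5212, 0.0437, 0.0463]
tcp_rot: [180.0, -0.1, 14.7]
wrist_force: [3.2, -0.1, 6.0]
opening: 0.008
grasp_force: 26.8
```

Emit:
arm_command([
  [0.0003,0,0.0006,0],
  [0.0005,0,0.0012,0],
  [0.0005,0,0.0012,0],
  [0.0005,0,0.0012,0],
  [0.0005,0,0.0012,0],
])

```text
time: 18.0
ee_pos: [0.5216, 0.0437, 0.0455]
tcp_rot: [180.0, -0.1, 14.7]
wrist_force: [0.8, 0.0, 9.7]
opening: 0.0079
grasp_force: 27.3
```

Emit:
arm_command([
  [0,0,-0.0008,0],
  [0.0001,-0.0003,-0.0008,0.01],
  [0.0002,-0.0005,-0.0008,0.02],
  [0.0003,-0.0007,-0.0008,0.03],
  [0.0004,-0.0009,-0.0008,0.04],
])

```text
time: 18.5
ee_pos: [0.5215, 0.0438, 0.0458]
tcp_rot: [179.9, -0.0, 12.4]
wrist_force: [0.9, -5.2, 6.3]
opening: 0.0082
grasp_force: 31.0
```

Emit:
arm_command([
  [0,0,-0.0003,0],
  [0,0,-0.0006,0],
  [0,0,-0.0008,0],
  [0,0,-0.0008,0],
  [0,0,-0.0008,0],
])

```text
time: 19.0
ee_pos: [0.5214, 0.0447, 0.0463]
tcp_rot: [180.0, -0.0, 12.4]
wrist_force: [5.0, 0.2, 3.4]
opening: 0.008
grasp_force: 26.5
```

Emit:
arm_command([
  [0.0003,-0.0007,0,0.03],
  [0.0006,-0.0014,0,0.06],
  [0.001,-0.0023,0,0.1],
  [0.0016,-0.0034,0,0.15],
  [0.0023,-0.0045,0,0.2],
])

```text
time: 19.5
ee_pos: [0.5218, 0.0381, 0.046]
tcp_rot: [-178.0, 0.1, 3.1]
wrist_force: [-7.8, 85.4, 6.4]
opening: 0.0081
grasp_force: 62.5
```

```bash
python3 - <<'E'
from h import *
o=bot.get_obs()
for k in('time','q','qd','ee_pos','tcp_rot','wrist_force','torque','opening','grasp_force'): print(k,np.round(o[k],3))
c=snap('side'); o=bot.get_obs(); print(o['wrist_force'],o['torque'],o['ee_pos'],o['tcp_rot'])
im=cv2.resize(c['color'],None,fx=10,fy=10,interpolation=cv2.INTER_CUBIC)[1700:2250,2350:3100]
cv2.imwrite('pics/x.png',im)
E
```

```text
time 19.5
q [  2.979   1.423 -11.488  77.23    2.027 179.874]
qd [-14.731  -0.099  -0.108   1.031  18.268   0.119]
ee_pos [0.522 0.038 0.046]
tcp_rot [-1.77972e+02  1.36000e-01  3.10500e+00]
wrist_force [-7.778 85.433  6.354]
torque [17.945  1.624  0.811]
opening 0.008
grasp_force 62.495
[-7.44545209 63.75304063  7.95273133] [13.0971119   1.51364787  0.99923108] [0.5214109  0.03956811 0.04615262] [-1.77585079e+02  1.71564336e-01  3.03481738e+00]
```

View pics/x.png

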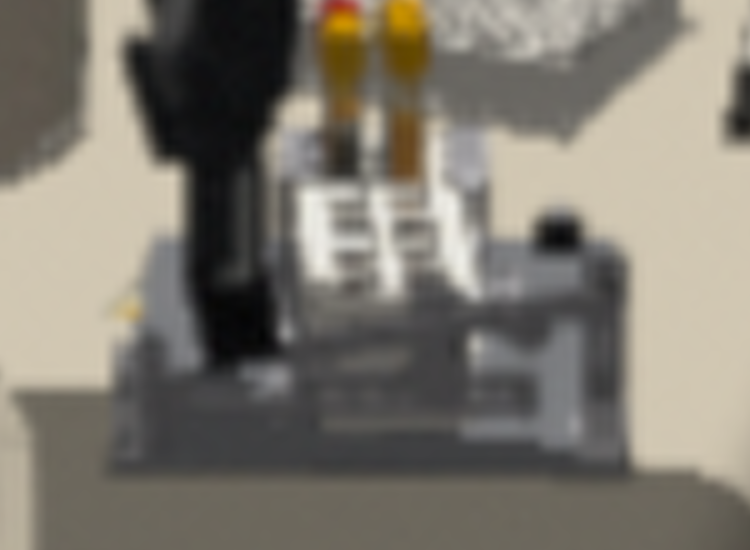

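Emit:
arm_command([
  [-0.0004,0.0012,0,-0.06],
  [-0.0008,0.0024,0,-0.12],
  [-0.0013,0.0047,0,-0.19],
  [-0.0013,0.0049,0,-0.2],
  [-0.0013,0.0049,0,-0.2],
])

```text
time: 20.05
ee_pos: [0.522, 0.0396, 0.0473]
tcp_rot: [-177.4, -0.6, 14.8]
wrist_force: [-1.3, 83.6, 7.7]
opening: 0.008
grasp_force: 41.1
```

Emit:
arm_command([
  [0,-0.001,0,0],
  [0,-0.0025,0,0],
  [0,-0.004,0,0],
  [0,-0.005,0,0],
  [0,-0.005,0,0],
])

```text
time: 20.55
ee_pos: [0.5216, 0.0407, 0.0474]
tcp_rot: [-177.9, -0.6, 14.6]
wrist_force: [3.1, 62.3, 6.7]
opening: 0.0081
grasp_force: 31.1
```

Emit:
arm_command([
  [0,-0.003,0,0],
  [0,-0.006,0,0],
  [0,-0.009,0,0],
  [0,-0.012,0,0],
  [0,-0.012,0,0],
])

```text
time: 21.05
ee_pos: [0.5209, 0.0431, 0.0479]
tcp_rot: [-179.0, -0.6, 14.3]
wrist_force: [11.7, 12.6, 5.4]
opening: 0.0083
grasp_force: 27.0
```

Emit:
arm_command([
  [0,0,0,0],
  [0,0,0,0],
  [0,0,-0.02,0],
  [0,0,-0.045,0],
  [0,0,-0.07,0],
], hand=0.035)

```text
time: 21.55
ee_pos: [0.5169, 0.0392, 0.1161]
tcp_rot: [-179.1, 0.0, 14.1]
wrist_force: [0.8, 1.1, 0.1]
opening: 0.0352
grasp_force: 0.0
```

Emit:
arm_command([
  [0,0,-0.005,-0.14],
  [0,0,-0.005,-0.29],
  [0,0,-0.005,-0.44],
  [0,0,-0.005,-0.59],
  [0,0,-0.005,-0.74],
])

```text
time: 22.05
ee_pos: [0.5172, 0.0391, 0.1205]
tcp_rot: [-179.4, -0.6, 56.9]
wrist_force: [0.3, 0.2, -0.8]
opening: 0.035
grasp_force: 0.0
```

Emit:
arm_command([
  [0,0,0,-0.15],
  [0,0,0,-0.3],
  [0,0,0,-0.45],
  [0,0,0,-0.6],
  [0,0,0,-0.74],
])

```text
time: 22.55
ee_pos: [0.5171, 0.0391, 0.1204]
tcp_rot: [-179.9, -0.9, 99.3]
wrist_force: [0.0, 0.2, -0.5]
opening: 0.0352
grasp_force: 0.0
```

Emit:
arm_command([
  [0,0,0,-0.15],
  [0,0,0,-0.3],
  [0,0,0,-0.45],
  [0,0,0,-0.6],
  [0,0,0,-0.74],
])

```text
time: 23.05
ee_pos: [0.5171, 0.0391, 0.1204]
tcp_rot: [179.5, -0.7, 141.7]
wrist_force: [0.0, 0.5, 0.1]
opening: 0.035
grasp_force: 0.0
```

Emit:
arm_command([
  [0,0,0,-0.15],
  [0,0,0,-0.3],
  [0,0,0,-0.45],
  [0,0,0,-0.6],
  [0,0,0,-0.74],
])

```text
time: 23.55
ee_pos: [0.5171, 0.0391, 0.1205]
tcp_rot: [179.1, -0.1, -175.9]
wrist_force: [0.5, -1.5, -0.1]
opening: 0.0347
grasp_force: 0.0
```

```bash
python3 - <<'E'
from h import *
go(39,89.7,.058,180); print(bot.get_obs()['q'].round(1))
c=snap('side')
g=c['color'].max(2)
for r in range(188,214,2): print(r,''.join('#' if v<45 else ('+' if v<80 else '.') for v in g[r,245:305]))
for t in('thumb_tab','pivot','rack'): print(t,bot.mark_of('side',t)[:1],proj(c,d2w(DP,PTS.get(t,(0,-3.5,4)))).round(1))
E
```

```text
t 23.55 tcp [0.5171 0.0391 0.1205] [ 1.791e+02 -1.000e-01 -1.759e+02] F [ 0.5 -1.5 -0.1] open 0.0347
world [0.5154 0.0421 0.058 ] shift [0.0014 0.0022 0.0625] turn -0.1838
[ 3.8 -0.  -4.7 85.5  0.9 -0.3]
188 ............................................................
190 ............................................................
192 ..........########+.........................++++............
194 .........+########+........................+####............
196 ..........########+..............................++.........
198 ..........+#######++.............................+++........
200 ..........+#######.+.............+++.............+++........
202 ..........+#######+++++++++++++++++++++++++++++++++.........
204 ....++..............+..........+++++.....++++...++++........
206 ....++..............+..........+++++.............+++........
208 ...++++++++++.......+++++++++++++++++...+++......+++........
210 ....++++++++++..+++++++++++.+++++++++....++.................
212 ....+++++++++.......++......................................
thumb_tab [{'location': [260.5, 195.3], 'confidence': 0.6}] [[258.3 195.6]]
pivot [{'location': [282.6, 202.0], 'confidence': 0.55}] [[278.2 202.8]]
rack [{'location': [271.5, 202.8], 'confidence': 0.79}] [[273.  203.3]]
```

Emit:
arm_command([
  [0.0014,0.0022,0.005,-0.13],
  [0.0014,0.0022,0.02,-0.184],
  [0.0014,0.0022,0.04,-0.184],
  [0.0014,0.0022,0.058,-0.184],
  [0.0014,0.0022,0.0625,-0.184],
])

```text
time: 24.25
ee_pos: [0.5151, 0.0424, 0.0567]
tcp_rot: [179.1, -0.0, -165.9]
wrist_force: [-0.2, -1.2, -0.1]
opening: 0.0353
grasp_force: 0.0
```

Emit:
arm_command([
  [0,0,0,0],
  [0,0,0,0],
  [0,0,0,0],
  [0,0,0,0],
  [0,0,0,0],
], hand=0.0, grip_force=20)

```text
time: 24.75
ee_pos: [0.5169, 0.0428, 0.0595]
tcp_rot: [179.1, 0.2, -165.7]
wrist_force: [-0.5, 2.5, 0.1]
opening: 0.0081
grasp_force: 22.2
```

Emit:
arm_command([
  [-0.0009,0,0.0025,0],
  [-0.0018,0,0.005,0],
  [-0.0026,0,0.0075,0],
  [-0.0034,0,0.01,0],
  [-0.0034,0,0.01,0],
])

```text
time: 25.25
ee_pos: [0.5212, 0.0439, 0.0494]
tcp_rot: [179.1, 0.3, -165.7]
wrist_force: [3.5, 3.2, 5.1]
opening: 0.0081
grasp_force: 23.5
```

Emit:
arm_command([
  [-0.0003,0,0.0006,0],
  [-0.0006,0,0.0012,0],
  [-0.0006,0,0.0012,0],
  [-0.0006,0,0.0012,0],
  [-0.0006,0,0.0012,0],
])

```text
time: 25.75
ee_pos: [0.5216, 0.044, 0.0483]
tcp_rot: [179.1, 0.3, -165.7]
wrist_force: [4.0, 4.1, 5.8]
opening: 0.008
grasp_force: 23.5
```

Emit:
arm_command([
  [-0.0003,0.0003,0.0005,0],
  [-0.0006,0.0006,0.001,0],
  [-0.0006,0.0006,0.001,0],
  [-0.0006,0.0006,0.001,0],
  [-0.0006,0.0006,0.001,0],
])

```text
time: 26.25
ee_pos: [0.5219, 0.0442, 0.0473]
tcp_rot: [179.2, 0.3, -165.7]
wrist_force: [4.0, 0.7, 5.8]
opening: 0.008
grasp_force: 23.7
```

Emit:
arm_command([
  [-0.0003,0,0.0005,0],
  [-0.0005,0,0.001,0],
  [-0.0005,0,0.001,0],
  [-0.0005,0,0.001,0],
  [-0.0005,0,0.001,0],
])

```text
time: 26.75
ee_pos: [0.5221, 0.0443, 0.0465]
tcp_rot: [179.2, 0.3, -165.7]
wrist_force: [3.6, -0.0, 9.3]
opening: 0.008
grasp_force: 24.2
```

Emit:
arm_command([
  [0,0,-0.0008,0],
  [-0.0001,0.0003,-0.001,0.01],
  [-0.0002,0.0005,-0.001,0.02],
  [-0.0003,0.0007,-0.001,0.03],
  [-0.0004,0.0009,-0.001,0.04],
])

```text
time: 27.25
ee_pos: [0.5221, 0.0454, 0.0469]
tcp_rot: [179.1, 0.2, -168.0]
wrist_force: [4.8, -0.1, 3.7]
opening: 0.0082
grasp_force: 23.6
```

Emit:
arm_command([
  [0,0,-0.0003,0],
  [0,0,-0.0006,0],
  [0,0,-0.0006,0],
  [0,0,-0.0006,0],
  [0,0,-0.0006,0],
])

```text
time: 27.75
ee_pos: [0.522, 0.0454, 0.0473]
tcp_rot: [179.1, 0.2, -168.0]
wrist_force: [5.5, -0.2, 3.3]
opening: 0.0078
grasp_force: 23.5
```

Emit:
arm_command([
  [-0.0005,0.0012,0,0.05],
  [-0.001,0.0023,0,0.1],
  [-0.002,0.004,0,0.18],
  [-0.0034,0.0061,0,0.28],
  [-0.005,0.008,0,0.38],
])

```text
time: 28.25
ee_pos: [0.5251, 0.0543, 0.0473]
tcp_rot: [179.2, -0.2, 170.0]
wrist_force: [5.0, -0.8, 2.5]
opening: 0.0083
grasp_force: 23.5
```

```bash
python3 - <<'E'
from h import *
o=bot.get_obs()
for k in('q','wrist_force','torque'): print(k,np.round(o[k],2))
M=R.from_euler('xyz',o['tcp_rot'],degrees=True).as_matrix(); print('F tool',(M.T@o['wrist_force']).round(1))
for a in (.14,.28,.42,.56,.7):
    print(a,[round(v,5) for v in (-(-23.3*(np.cos(a)-1)+np.sin(a)*9)/1e3,(23.3*np.sin(a)+(np.cos(a)-1)*9)/1e3)])
E
```

```text
q [  5.4    1.83 -10.91  77.21   0.86  15.41]
wrist_force [ 4.99 -0.8   2.54]
torque [-0.31 -1.06  0.13]
F tool [-5.   0.1 -2.6]
0.14 [np.float64(-0.00148), np.float64(0.00316)]
0.28 [np.float64(-0.00339), np.float64(0.00609)]
0.42 [np.float64(-0.00569), np.float64(0.00872)]
0.56 [np.float64(-0.00834), np.float64(0.011)]
0.7 [np.float64(-0.01128), np.float64(0.01289)]
```

Emit:
arm_command([
  [-0.0015,0.0032,0,0.14],
  [-0.0034,0.0061,0,0.28],
  [-0.0057,0.0087,0,0.42],
  [-0.0083,0.011,0,0.56],
  [-0.0113,0.0129,0,0.7],
])

```text
time: 28.75
ee_pos: [0.538, 0.0652, 0.0471]
tcp_rot: [179.5, -0.7, 129.8]
wrist_force: [5.0, -0.5, 0.8]
opening: 0.0082
grasp_force: 23.6
```

Emit:
arm_command([
  [-0.0015,0.0032,0,0.14],
  [-0.0034,0.0061,0,0.28],
  [-0.0057,0.0087,0,0.42],
  [-0.0083,0.011,0,0.56],
  [-0.0113,0.0129,0,0.7],
])

```text
time: 29.25
ee_pos: [0.5552, 0.0653, 0.0468]
tcp_rot: [-179.9, -0.9, 89.7]
wrist_force: [4.2, 2.7, -0.7]
opening: 0.0082
grasp_force: 23.4
```

Emit:
arm_command([
  [0,0,0,0],
  [0,0,0,0],
  [0,0,-0.02,0],
  [0,0,-0.05,0],
  [0,0,-0.09,0],
], hand=0.03)

```text
time: 29.75
ee_pos: [0.5534, 0.0633, 0.1365]
tcp_rot: [-179.7, -0.9, 90.2]
wrist_force: [0.9, -0.3, 0.3]
opening: 0.0301
grasp_force: 0.0
```

```bash
python3 - <<'E'
from h import *
c=snap('side')
for t in('thumb_tab','rack','pivot'): print(t,[d['location'] for d in bot.mark_of('side',t)[:1]])
th=1.826;hp=np.array([72,80])
def g(u,v,z):
    "gate frame: u from hinge along gate, v outward"
    return (72-u*np.cos(th)+v*np.sin(th),80+u*np.sin(th)+v*np.cos(th),z)
print('pred pivot',proj(c,d2w(DP,g(92,9,52))).round(1),'tab',proj(c,d2w(DP,g(30,9,76))).round(1),'rack',proj(c,d2w(DP,(0,-3.5,4))).round(1))
go(-3,40,.14,90)
E
```

```text
thumb_tab [[242.5, 198.6]]
rack [[273.5, 199.9]]
pivot [[238.3, 211.7]]
pred pivot [[235.5 213.7]] tab [[242.9 197.8]] rack [[273.  203.3]]
t 29.95 tcp [0.5552 0.0635 0.138 ] [-180.    -0.9   90.2] F [-0.2 -0.4 -0.5] open 0.0302
world [ 0.4873 -0.0166  0.14  ] shift [-0.0798 -0.0681 -0.0032] turn -0.2526
```

Emit:
arm_command([
  [-0.02,-0.017,-0.003,-0.06],
  [-0.045,-0.038,-0.003,-0.12],
  [-0.07,-0.06,-0.003,-0.2],
  [-0.08,-0.068,-0.003,-0.253],
  [-0.08,-0.068,-0.003,-0.253],
], hand=0.08)

```text
time: 30.45
ee_pos: [0.4856, -0.0176, 0.1381]
tcp_rot: [180.0, -0.9, 104.6]
wrist_force: [-0.6, 0.5, 0.7]
opening: 0.0799
grasp_force: 0.0
```

Emit:
arm_command([
  [0,0,0.03,0],
  [0,0,0.06,0],
  [0,0,0.09,0],
  [0,0,0.11,0],
  [0,0,0.119,0],
])

```text
time: 30.95
ee_pos: [0.4856, -0.014, 0.0172]
tcp_rot: [-179.9, -1.0, 104.5]
wrist_force: [-0.9, 0.1, 0.6]
opening: 0.0798
grasp_force: 0.0
```

```bash
python3 - <<'E'
from h import *
go(-3,40,.022,90)
E
```

```text
t 30.95 tcp [ 0.4856 -0.014   0.0172] [-179.9   -1.   104.5] F [-0.9  0.1  0.6] open 0.0798
world [ 0.4873 -0.0166  0.022 ] shift [-0.0028  0.001  -0.0048] turn -0.0016
```

Emit:
arm_command([
  [0,0.001,-0.004,0],
  [0,0.001,-0.004,0],
  [0,0.001,-0.004,0],
  [0,0.001,-0.004,0],
  [0,0.001,-0.004,0],
], hand=0.06)

```text
time: 31.45
ee_pos: [0.4886, -0.0146, 0.0251]
tcp_rot: [179.8, -0.9, 104.5]
wrist_force: [0.0, -0.7, -0.2]
opening: 0.0599
grasp_force: 0.0
```

Emit:
arm_command([
  [0,0,0,0],
  [0,0,0,0],
  [0,0,0,0],
  [0,0,0,0],
  [0,0,0,0],
], hand=0.04, grip_force=30)

```text
time: 31.95
ee_pos: [0.4883, -0.0147, 0.0269]
tcp_rot: [179.8, -0.8, 104.5]
wrist_force: [-8.1, 0.0, 20.6]
opening: 0.0402
grasp_force: 10.2
```

Emit:
arm_command([
  [0,0,0,0],
  [0,0,0,0],
  [0,0,0.002,0],
  [0,0,0.004,0],
  [0,0,0.006,0],
], hand=0.068)

```text
time: 32.45
ee_pos: [0.488, -0.0144, 0.018]
tcp_rot: [179.9, -0.9, 104.5]
wrist_force: [-1.0, 0.3, 0.1]
opening: 0.0681
grasp_force: 0.0
```

```bash
python3 - <<'E'
from h import *
go(-3,40,.016,90)
c=snap('side')
im=cv2.resize(c['color'],None,fx=10,fy=10,interpolation=cv2.INTER_CUBIC)[1650:2250,2350:3100]
cv2.imwrite('pics/rk.png',im)
E
```

```text
t 32.45 tcp [ 0.488  -0.0144  0.018 ] [179.9  -0.9 104.5] F [-1.   0.3  0.1] open 0.0681
world [ 0.4873 -0.0166  0.016 ] shift [-0.0019 -0.0012  0.0019] turn -0.0016
```

View pics/rk.png

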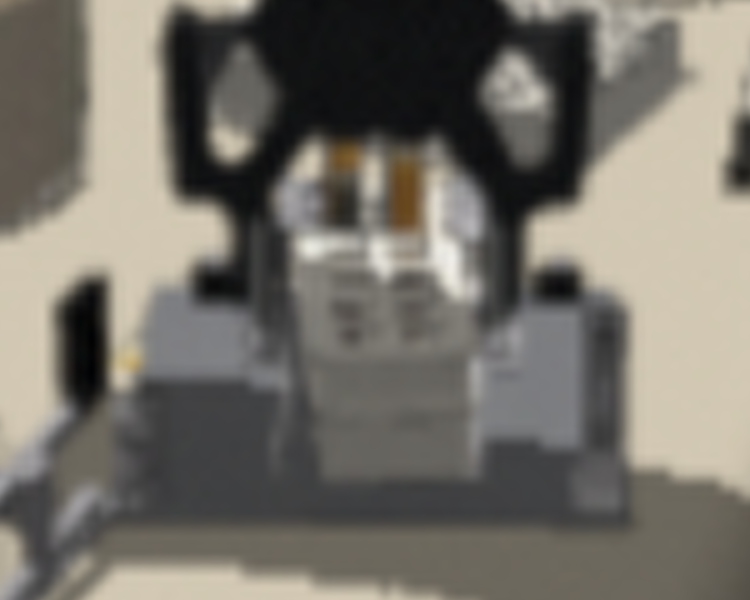

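Emit:
arm_command([
  [0,0,0,0],
  [0,0,0,0],
  [0,0,0,0],
  [0,0,0,0],
  [0,0,0,0],
], hand=0.048, grip_force=25)

```text
time: 33.0
ee_pos: [0.4882, -0.0144, 0.0185]
tcp_rot: [179.8, -0.9, 104.5]
wrist_force: [-0.9, 1.3, 1.8]
opening: 0.0538
grasp_force: 26.1
```

Emit:
arm_command([
  [0.004,0,0,0],
  [0.015,0,0.0002,0],
  [0.032,0,0.0004,0],
  [0.052,0,0.0007,0],
  [0.07,0,0.001,0],
])

```text
time: 33.5
ee_pos: [0.4699, 0.0545, 0.0184]
tcp_rot: [179.9, -0.9, 104.5]
wrist_force: [-0.1, -1.3, 0.4]
opening: 0.0541
grasp_force: 25.7
```

Emit:
arm_command([
  [0.022,0,0.0003,0],
  [0.046,0,0.0006,0],
  [0.072,0,0.001,0],
  [0.096,0,0.0014,0],
  [0.112,0,0.0017,0],
])

```text
time: 34.0
ee_pos: [0.4413, 0.1637, 0.0182]
tcp_rot: [179.9, -0.9, 104.6]
wrist_force: [0.7, -0.6, -1.1]
opening: 0.054
grasp_force: 27.1
```

Emit:
arm_command([
  [0,0,0.001,0],
  [0,0,0.002,0],
  [0,0,0.003,0],
  [0,0,0.0035,0],
  [0,0,0.0035,0],
])

```text
time: 34.5
ee_pos: [0.4426, 0.1613, 0.0149]
tcp_rot: [179.8, -0.9, 104.5]
wrist_force: [-0.4, 0.3, -1.0]
opening: 0.0546
grasp_force: 27.1
```

Emit:
arm_command([
  [0,0,0.0004,0],
  [0,0,0.0008,0],
  [0,0,0.0008,0],
  [0,0,0.0008,0],
  [0,0,0.0008,0],
])

```text
time: 35.0
ee_pos: [0.4427, 0.1616, 0.0145]
tcp_rot: [179.8, -0.8, 104.5]
wrist_force: [-0.4, -3.9, 5.6]
opening: 0.0538
grasp_force: 27.6
```

```bash
python3 - <<'E'
from h import *
F=[]
for k in range(4):
    c=snap('side'); o=bot.get_obs(); F.append(np.r_[o['wrist_force'],o['ee_pos']*1000])
print(np.mean(F,0).round(2))
m=bot.mark_of('side','rack'); print(m[:1])
for y in(170,175,180,185): print(y,proj(c,d2w(DP,(0,y-3.5+3.5,0))).round(1))
E
```

```text
[ -0.94  -3.76   5.12 442.71 161.59  14.53]
[{'location': [266.3, 231.3], 'confidence': 0.6}]
170 [[270.7 230.3]]
175 [[270.6 231.1]]
180 [[270.6 232. ]]
185 [[270.5 232.9]]
```

Emit:
arm_command([
  [0,0,0,0],
  [0,0,0,0],
  [0,0,0,0],
  [0,0,0,0],
  [0,0,-0.005,0],
], hand=0.076)

```text
time: 35.75
ee_pos: [0.4421, 0.1617, 0.0187]
tcp_rot: [179.9, -0.9, 104.5]
wrist_force: [0.7, 0.6, 0.2]
opening: 0.0758
grasp_force: 0.0
```

Emit:
arm_command([
  [0,0,-0.02,0],
  [0,0,-0.05,0],
  [0,0,-0.09,0],
  [0,0,-0.13,0],
  [0,0,-0.17,0],
])

```text
time: 36.25
ee_pos: [0.4424, 0.159, 0.1912]
tcp_rot: [179.8, -0.9, 104.5]
wrist_force: [1.1, 0.2, 0.7]
opening: 0.0758
grasp_force: 0.0
```

```bash
python3 - <<'E'
from h import *
print(bot.get_obs()['ee_pos'])
c=snap('side')
im=cv2.resize(c['color'],None,fx=7,fy=7,interpolation=cv2.INTER_CUBIC)[1150:1750,1450:2250]
q=((proj(c,d2w(DP,[(-82,92,4),(86,92,4)]))+.5)*7-[1450,1150]).round().astype(int); print('plate edge',q.tolist())
cv2.imwrite('pics/fin.png',im)
E
```

```text
[0.44244008 0.15904325 0.1912418 ]
plate edge [[638, 373], [268, 366]]
```

View pics/fin.png

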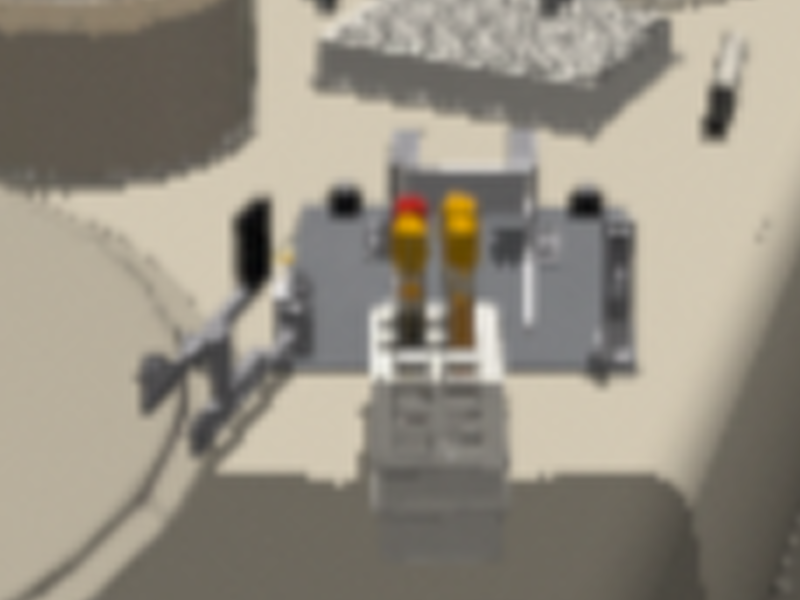

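The picture shows the rack upright in front of the dock, with its front bottom edge at crop row 560. The gate is wide open at the left, and the other objects are where they were. I'll check that the rack's rear end clears the plate, then hand in.

```bash
python3 - <<'E'
from h import *
c=snap('side'); w=ray(c,((440+1450)/7-.5,(560+1150)/7-.5),0)
d=w[:2]-DP[:2]; s,k=np.sin(DP[2]),np.cos(DP[2]); y=-d[0]*s+d[1]*k; print('front y',y, 'rear',y-.137)
if y-.137>.096: print(bot.job_done())
E
```

```text
front y 0.24392970552369803 rear 0.10692970552369802
the job is handed in; nothing more can be done
None
```

The rack stands upright on the deck, about 15 mm clear of the dock by camera measurement, the gate is open about 104°, and I handed the job in at roughly 36 s. On the first swing the wrist joint reached its range limit and the arm pushed the gate back toward shut. The wrist force read up to about 85 N; the load on the catch wasn't measured, so that could count against "never straining the catch". I then re-gripped with the tool turned half round, and the second press and swing went through with low forces.

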